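# Put the taller tape roll away in the conservator's case

### The job

First raise the lid of the plywood case until its springs hold it open by themselves. Then slide the taller of the two paper tape rolls straight up off its post without dragging or tipping the stand, set it down flat on the grey pad and let go, and take it again by its wall with one finger inside the bore. Lower it flat, without dropping it, onto the floor of the case's roll compartment (front right, seen from the robot) and let go, leaving the lid open and the other roll on its post.

Things in the scene. Friction and masses are not known exactly. Their poses are not given: they have to be found in the camera images.
- roll_tall: The roll to put away: wound brown paper tape, a plain ring 68 mm outside diameter, 44 mm bore (wall 12 mm), 48 mm tall, 0.1 to 0.23 kg. At the start it sits on a stand, around the post. Origin: centre of its underside; z is the ring's axis.
- post_tall: Loose weighted stand (about 0.8 kg) that carries the taller roll: dark round base 90 mm across and 18 mm thick, with an upright aluminium post 40 mm across (2 mm clearance all round in the roll) whose top is 95 mm above the bench. The roll rests on the base. The two stands look the same and may stand in either order. Origin: centre of the underside, z along the post.
- roll_short: The other roll, to be left alone: same ring but only 24 mm tall, on the other stand. Origin: centre of its underside.
- post_short: The other, identical loose stand, carrying the shorter roll. Origin: centre of the underside.
- pad: Thin grey square pad fixed on the bench, 150 x 150 x 4 mm, kept clear for setting things down. Origin: centre of its underside (its top is 4 mm above).
- case: Fixed plywood case, 150 mm (x) by 260 mm (y), 75 mm high without its lid, walls and floor 6 mm. Origin: centre of its underside; its x axis points from the front (towards the robot) to the hinge side, z up. Its right half (negative y) has at the front the roll compartment; the left half holds a jar.
- bay (a point): Centre of the inner floor of the roll compartment, 6 mm above the case's underside. The compartment measures 82 mm along the case's x and 110 mm along its y; the partitions behind it and on its left rise 62 mm above its floor, the case's outer walls 69 mm. The roll fits in flat with 7 mm to spare on each side along x and 21 mm along y: no room for fingers on both outsides, but for one finger beside it along y. Axes as the case's.
- lid (a joint): Angle of the case's lid, rad: 0 shut, 1.85 fully open (leaning back a little past upright). The lid (about 0.9 kg) is helped by springs in the hinge: below a balance point somewhere between 0.95 and 1.3 (differs from case to case) it falls shut, above it the springs swing it fully open. Lifting it at the tab takes about 0.5 to 2 N.
- lid_tab (a point): Grip point of the lid's black pull tab: an upright block on the lid near the middle of its front edge, 20 mm wide along y, 14 mm along x and 38 mm tall above the lid's top face; the point lies 26 mm above the lid's top face. It moves with the lid; with the fingers on its two y faces the tab can turn between them as the lid rises. In the lid's frame, from the lid_hinge point, it lies 135 mm towards the front, 34 mm up.
- lid_hinge (a point): Middle of the hinge line, on the case's far upper edge, 75 mm above the bench. The hinge line runs along the case's y axis.
Mind the look-alikes: they are no part of the job. Of the things like the pad, leave any that is green; of the rest the larger one is meant.

How it is judged:
By the outcome, as a careful person would: the job done as asked, in the order asked, and still so for the second after the job is handed in, with the robot touching nothing.
It also fails if it takes over 67 s, if anything falls off the work surface, if the arm or the gripper's body presses on something with over 40 N, if the wrist force passes 120 N, or if a joint passes its speed limit or range.

### The arm

A 7-joint arm with a two-finger parallel gripper is mounted at the origin on the work surface. World frame = base frame: x ahead of the robot, y to its left, z up, the work surface at z = 0. Lengths are in mm, angles in rad, forces in N, time in s.
With the tool pointing down it reaches from about 350 to 900 mm from the base axis. Payload 7.2 kg.
Tool frame: the origin (TCP) lies on the centre line of the jaws, within the pads' length; the fingertips stand 25 mm ahead of it and the grasp point (between the pads) lies 6 mm ahead of it; z points along the fingers, x is the direction in which the jaws open and shut, and the axes are right-handed (so a half turn about z gives the same grasp; the last joint's range is limited). The gripper opens to 88 mm and grips with 3 to 60 N. Pads are 20 mm wide; open, the fingers measure 115 mm over their backs; the gripper's body (75 mm by 178 mm) begins 61 mm behind the grasp point.
Start: joints at [-1.178, 0.411, -0.013, 1.596, 0.006, 1.134, -0.082], TCP at [277.925, 559.809, 247.653] pointing down, gripper open.
Joint ranges: [-2.95, 2.95], [-0.29, 1.99], [-1.47, 1.44], [0.14, 2.54], [-1.03, 4.17], [0.13, 1.85], [-2.86, 2.86]. Speed limits (rad/s): [2.39, 2.39, 3.01, 3.01, 3.14, 3.14, 3.14].

### API

Orientations are given as a unit quaternion [w, x, y, z].
In Python, from workcell import get_obs, grab_frame, order gives the robot as it stands. The module is installed in compiled form; this text tells all that it offers.
- The arm moves only by the tool apply_moves, never from a script. Its argument "steps" is a list that holds one entry, the list of rows, each a list of 6 numbers: the shift along the world's x, y, z normalised to -1 to 1, where 1 is 200 mm, then the turn, a rotation vector about the world's x, y, z normalised to -1 to 1, where 1 is 60 degrees. A call has 1 to 20 rows; each row is the pose to reach, as a shift and turn from the pose commanded when the call began; what a row does not reach only later rows make up. A row lasts 1/10 s, in which the tool goes at most 50 mm and 8.59 degrees, less where a joint would pass 70% of its speed; a pose out of reach is approached as far as the arm can. A call with a number of a shift or a turn outside -1 to 1 is refused whole. A call with a gripper value outside its range is refused whole. "grip" is the closure, from 0 (fully open) to 1 (shut), set as the call begins (left out, the last holds). The fingers move at their own pace and stop on an object; the grip force is fixed at half the most. Time passes only in rows, so rows that repeat a pose let the fingers close. It gives the time, the measured TCP pose, the force and the opening at its end, in the units of the state.
- get_obs(): the state, without advancing time (a new reading comes with each control period).
- grab_frame(name): name is "scene" or "side" or "wrist"; returns a dict with "frame" (384x512x3 uint8, red, green, blue), "z_map" (384x512 float32, mm along the optical axis (not along the pixel's ray), 0 where there is no reading), "fx", "fy", "cx", "cy" (pixels), "extrinsics" (4x4, takes a point from camera to world coordinates). Camera axes: x right, y up, looking along -z (the intrinsics and any distortion apply to the point x, -y, -z); pixel columns grow to the right and rows downward; lengths in mm; the calibration is good to about 2 mm. The wrist camera is an equidistant fisheye: a pixel r from the principal point sees the ray r / f radians off the axis. A picture is of the moment at which its call begins.
- order.job_done(): hands the job in, once; it reports no verdict.
The state is a dict: "clock": time; "qpos": joint angles; "qvel": joint speeds; "tau": joint torques, N m; "eef_pos": TCP position; "tcp_rot": TCP orientation; "ft_force": force on the tool from outside, world axes, zero at the start; "torque": the same for the moment, N m; "opening": opening from 0.0 (shut) to 1.0 (fully open).
Only numpy, scipy, OpenCV 4.12 (cv2) and the standard library are available. Lean on these libraries where they do the work, as an engineer would, in place of code of your own. Each camera call takes 0.05 s, during which the arm holds its last target.

## Working session

There is one attempt and no reset: what is moved stays moved. The work goes in short steps, Python scripts to look and compute and a tool call to move; the robot and the scene stay as the last step left them, time stands still between calls to the robot, and variables do not carry over. Pictures are saved under pics/ and viewed, and the job is handed in when it is done.

Besides the shell and the picture viewer there is one more tool, called after "Emit:" as a command line: name --argument value ..., lists and objects as JSON in quotes. apply_moves: Moves the arm, as the interface text tells. Its arguments: {"type":"object","properties":{"steps":{"type":"array"},"grip":{"type":"number"}},"required":["steps"]}

```bash
mkdir -p pics; ls; cat > h.py <<'E'
import numpy as np, cv2, json
from workcell import get_obs, grab_frame, order
def shot(name,fn):
    f=grab_frame(name); np.savez('%s.npz'%fn,**{k:np.asarray(v) for k,v in f.items()})
    cv2.imwrite('pics/%s.png'%fn,cv2.cvtColor(np.asarray(f['frame']),cv2.COLOR_RGB2BGR)); return f
def world(f):
    z=np.asarray(f['z_map']).astype(float);h,w=z.shape
    u,v=np.meshgrid(np.arange(w),np.arange(h))
    x=(u-float(f['cx']))/float(f['fx'])*z; y=(v-float(f['cy']))/float(f['fy'])*z
    P=np.stack([x,-y,-z,np.ones_like(z)],-1)@np.asarray(f['extrinsics']).T
    P=P[...,:3]; P[z<=0]=np.nan
    return P
E
python3 - <<'E'
from h import *
print(get_obs())
for n in('scene','side','wrist'):
    f=shot(n,n+'0'); print(n,{k:f[k] for k in f if k not in('frame','z_map')})
E
```

```text
pics
{'clock': 0.0, 'qpos': array([-1.17820672,  0.41190276, -0.01273581,  1.59706124,  0.00559181,
        1.13431123, -0.0821837 ]), 'qvel': array([-3.20624232e-04, -1.79124817e-04, -1.52165986e-04, -3.56307696e-04,
       -1.34340461e-04, -7.64527669e-05, -2.84408440e-04]), 'tau': array([-8.17597574e-04, -5.87954450e+01,  6.41417094e-01, -2.91068780e+01,
       -5.37779625e-02,  1.83332182e-02,  1.52928301e-04]), 'eef_pos': array([277.71664311, 559.36968853, 246.80010734]), 'tcp_rot': array([ 4.75776497e-04,  8.49882739e-01,  5.26971205e-01, -6.72220987e-04]), 'ft_force': array([ 0.23818271, -0.02093391, -0.30816191]), 'torque': array([ 0.03146443, -0.02398924,  0.01240033]), 'opening': 0.9967357715989825}
scene {'fx': 473.2402468025351, 'fy': 473.2402468025351, 'cx': 253.28549502737977, 'cy': 192.28967151628984, 'extrinsics': array([[ 7.75165623e-02, -6.06152156e-01,  7.91562219e-01,
         1.49954678e+03],
       [ 9.96989421e-01,  4.85701777e-02, -6.04403210e-02,
        -1.15582794e+02],
       [-1.81028669e-03,  7.93864284e-01,  6.08092280e-01,
         8.78676094e+02],
   
[... 310 characters left out ...]
01,  5.48656576e-01, -7.81811189e-01,
        -7.84875850e+02],
       [ 2.38027514e-02,  8.22534644e-01,  5.68216673e-01,
         6.57815321e+02],
       [ 0.00000000e+00,  0.00000000e+00,  0.00000000e+00,
         1.00000000e+00]])}
wrist {'fx': 297.3186396354542, 'fy': 297.3186396354542, 'cx': 253.74019982713233, 'cy': 190.79177748052027, 'extrinsics': array([[ 4.44206047e-01, -8.56332068e-01, -2.63393958e-01,
         2.06480814e+02],
       [ 8.95923831e-01,  4.24176505e-01,  1.31889281e-01,
         5.95431176e+02],
       [-1.21549183e-03, -2.94566940e-01,  9.55630075e-01,
         3.83811146e+02],
       [ 0.00000000e+00,  0.00000000e+00,  0.00000000e+00,
         1.00000000e+00]])}
```

View pics/scene0.png

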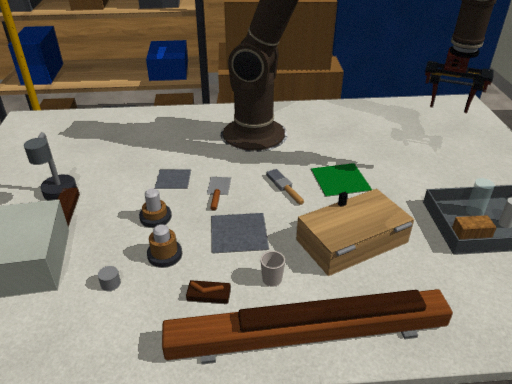

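View pics/side0.png

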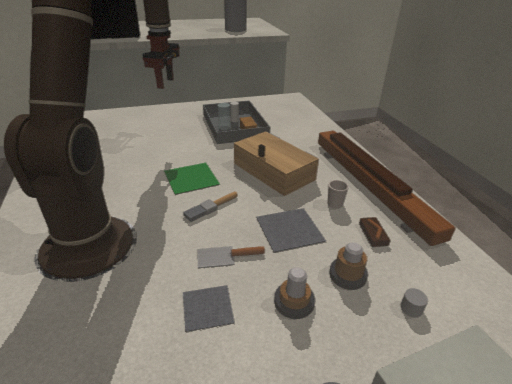

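View pics/wrist0.png

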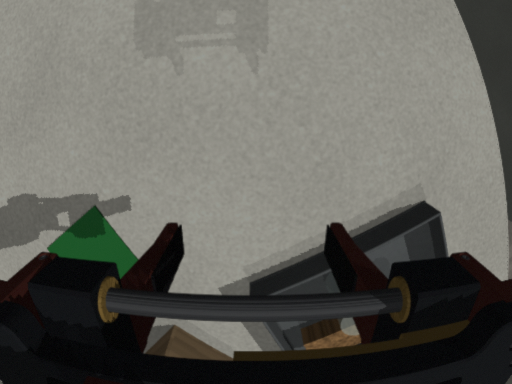

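The scene shows the plywood case with its tab at (343,198). The candidates for pad are the green square (341,180), the small dark one (173,178) and the large grey one (239,232). The roll stands are at (155,207), short-looking, and (163,245), tall-looking. I'll measure these and crop.

```bash
python3 - <<'E'
from h import *
for n in ('scene0','side0'):
    f=dict(np.load(n+'.npz')); P=world(f); im=f['frame'].astype(int)
    np.set_printoptions(precision=1,suppress=True)
    ok=np.isfinite(P[...,2])
    # table height
    print(n,'table z',np.nanmedian(P[...,2][(np.abs(P[...,2])<15)]))
    # aluminium post tops
    m=ok&(P[...,2]>85)&(P[...,2]<105)&(P[...,1]<-50)&(P[...,0]>300)&(P[...,0]<1000)
    k,l,s,c=cv2.connectedComponentsWithStats(m.astype(np.uint8))
    for i in range(1,k):
        if s[i,4]>20: print('post',c[i],s[i,4],P[l==i].mean(0), P[l==i].min(0),P[l==i].max(0))
    # heights of brown (roll)
    # dark grey flat
    g=(im.max(-1)<110)&(im.max(-1)-im.min(-1)<25)&ok&(P[...,2]<12)&(P[...,2]>-6)
    k,l,s,c=cv2.connectedComponentsWithStats(g.astype(np.uint8))
    for i in range(1,k):
        if s[i,4]>300:
            q=P[l==i]; r=cv2.minAreaRect(q[:,:2].astype(np.float32)); print('pad',c[i],s[i,4],r,np.median(q[:,2]))
    # case
    m=ok&(P[...,2]>60)&(P[...,2]<100)&(P[...,1]>0)&(P[...,1]<420)&(P[...,0]>400)&(P[...,0]<900)
    k,l,s,c=cv2.connectedComponentsWithStats(m.astype(np.uint8))
    for i in range(1,k):
        if s[i,4]>200:
            q=P[l==i]; r=cv2.minAreaRect(q[:,:2].astype(np.float32)); print('case',c[i],s[i,4],r,np.median(q[:,2]),cv2.boxPoints(r))
    m=ok&(P[...,2]>94)&(P[...,2]<135)&(P[...,1]>0)&(P[...,1]<420)&(P[...,0]>400)&(P[...,0]<900)
    k,l,s,c=cv2.connectedComponentsWithStats(m.astype(np.uint8))
    for i in range(1,k):
        if s[i,4]>8:
            q=P[l==i]; print('tab',c[i],s[i,4],q.mean(0),q.min(0),q.max(0))
im=cv2.imread('pics/scene0.png'); a=im[160:280,100:260]; b=im[160:280,280:440]
cv2.imwrite('pics/crop1.png',cv2.resize(np.hstack([a,b]),None,fx=2.5,fy=2.5,interpolation=2))
im=cv2.imread('pics/side0.png'); a=im[220:340,250:410]; b=im[110:230,200:360]
cv2.imwrite('pics/crop2.png',cv2.resize(np.hstack([a,b]),None,fx=2.5,fy=2.5,interpolation=2))
E
```

```text
scene0 table z -1.6791501177925738
post [ 52.2 166.1] 35 [ 306.5 -616.8   95.3] [ 301.1 -627.8   86.2] [ 311.5 -610.4  104.4]
post [151.4 193.1] 106 [ 455.7 -315.    91.2] [ 435.6 -333.1   85.1] [ 472.9 -297.6   97.7]
post [ 34.8 252.7] 521 [ 667.3 -564.    95. ] [ 486.5 -631.9   85. ] [ 715.  -528.1  104.9]
post [160.6 230. ] 144 [ 608.9 -278.4   90.9] [ 589.2 -298.5   85. ] [ 625.4 -260.3   95.9]
pad [250.4 140. ] 708 ((17.37468719482422, -9.422653198242188), (236.85134887695312, 215.6109161376953), 76.00995635986328) 7.542156958286853
pad [172.3 179. ] 603 ((261.6131591796875, -278.64825439453125), (102.62669372558594, 113.19025421142578), 85.85149383544922) 0.6679211661669342
pad [498.1 215.1] 628 ((524.5807495117188, 657.291748046875), (71.78688049316406, 216.01324462890625), 63.08152770996094) 3.404703379797809
pad [453.8 208.1] 597 ((504.0244140625, 555.7765502929688), (128.76235961914062, 105.93812561035156), 1.2843267917633057) 3.6033137678905405
pad [458.2 237.5] 419 ((580.127197265625, 495.8661804199219), (276.9587707519531, 132.3054656982422), 32.395450592041016) 4.547321
[... 2012 characters left out ...]
13426208496094, 100.84523010253906), 85.7047119140625) 3.0288817272233928
pad [ 91.6 366.9] 520 ((29.194459915161133, -343.94384765625), (81.98101806640625, 69.49238586425781), 85.41197967529297) 0.2759563458128014
case [357.3 153.9] 911 ((858.0619506835938, 175.43687438964844), (60.95716857910156, 352.04119873046875), 2.6975228786468506) 79.2509561184512 [[819.3 349.8]
 [835.9  -1.8]
 [896.8   1. ]
 [880.2 352.7]]
case [276.7 154.7] 2140 ((591.7122192382812, 218.3551788330078), (163.03550720214844, 265.6337890625), 24.29264259338379) 82.93129431030616 [[462.8 305.9]
 [572.1  63.8]
 [720.7 130.8]
 [611.4 372.9]]
tab [261.6 148.6] 57 [532.6 189.9 110.8] [524.8 180.7  94.9] [545.  204.  122.3]
```

View pics/crop1.png

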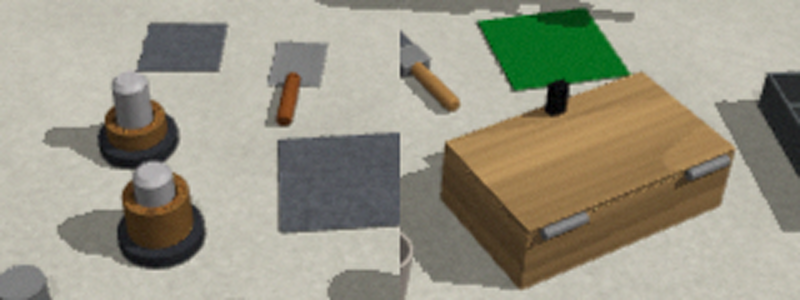

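View pics/crop2.png

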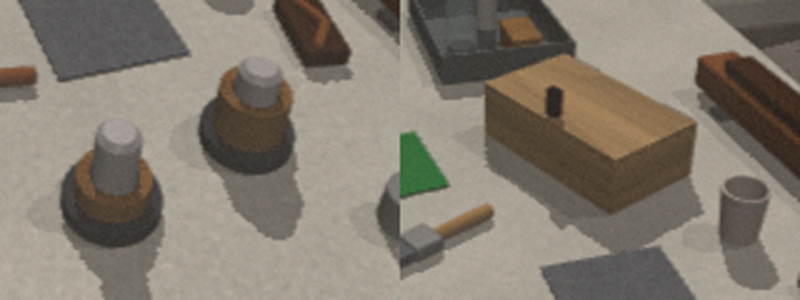

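The crops confirm the choices. The tall roll is on the stand near (605,-281), scene pixel (163,240), and the short one is near (451,-319), pixel (155,205). The pad is the large grey square at (239,232). Now I'll refine the case yaw and centre.

```bash
python3 - <<'E'
from h import *
np.set_printoptions(precision=1,suppress=True)
for n,z0 in (('scene0',-1.7),('side0',0.5)):
    f=dict(np.load(n+'.npz')); P=world(f)
    m=np.isfinite(P[...,2])&(abs(P[...,2]-z0-83)<5)&(P[...,1]>30)&(P[...,1]<400)&(P[...,0]>430)&(P[...,0]<760)
    m=cv2.morphologyEx(m.astype(np.uint8),cv2.MORPH_OPEN,np.ones((3,3)))>0
    q=P[m][:,:2]; best=None
    for a in np.radians(np.arange(18,30,.25)):
        R=np.array([[np.cos(a),np.sin(a)],[-np.sin(a),np.cos(a)]]); p=q@R.T
        lo=np.percentile(p,.7,axis=0);hi=np.percentile(p,99.3,axis=0);A=np.prod(hi-lo)
        if best is None or A<best[0]: best=(A,np.degrees(a),hi-lo,R.T@((lo+hi)/2))
    print(n,best,len(q))
    im=f['frame'].astype(int)
    t=(im.max(-1)<60)&np.isfinite(P[...,2])&(P[...,2]>85)&(P[...,2]<125)&(P[...,1]>150)&(P[...,1]<240)&(P[...,0]>500)&(P[...,0]<580)
    q=P[t]; print(len(q),q.mean(0),np.percentile(q,5,axis=0),np.percentile(q,95,axis=0))
    top=q[q[:,2]>z0+117]; print('tabtop',len(top),top.mean(0) if len(top) else 0)
E
```

```text
scene0 (np.float64(39909.04743483435), np.float64(24.000000000000004), array([155.1, 257.2]), array([593.2, 220. ])) 3933
102 [538.8 193.5 105.1] [530.8 185.2  86.9] [544.4 203.2 119.9]
tabtop 27 [535.8 194.1 118.3]
side0 (np.float64(39600.36260086054), np.float64(23.75), array([153.9, 257.3]), array([590.3, 216.8])) 1702
54 [530.4 189.  104.9] [525.7 181.2  86.9] [536.4 196.9 120.4]
tabtop 9 [530.7 191.2 120. ]
```

Emit:
apply_moves --steps '[[[0.16,-0.23,0,0,0,0.1],[0.32,-0.46,0,0,0,0.2],[0.48,-0.69,0,0,0,0.3],[0.64,-0.92,0,0,0,0.42],[0.64,-0.92,0,0,0,0.42],[0.64,-0.92,0,0,0,0.42]]]'

```text
clock: 0.75
eef_pos: [408.9, 371.6, 247.7]
tcp_rot: [0.001, 0.717, 0.697, -0.0]
ft_force: [-0.4, 0.2, 0.1]
opening: 1.005
```

Emit:
apply_moves --steps '[[[0.16,-0.23,0,0,0,0.1],[0.32,-0.46,0,0,0,0.2],[0.48,-0.69,0,0,0,0.3],[0.64,-0.915,0,0,0,0.42],[0.64,-0.915,0,0,0,0.42],[0.64,-0.915,0,0,0,0.42],[0.64,-0.915,0,0,0,0.42]]]'

```text
clock: 1.45
eef_pos: [533.5, 193.9, 247.3]
tcp_rot: [-0.001, 0.545, 0.839, -0.0]
ft_force: [0.1, 0.4, 0.5]
opening: 1.0
```

```bash
python3 - <<'E'
from h import *
o=get_obs();print(o['eef_pos'],o['tcp_rot'],o['qpos'],o['clock'])
f=shot('wrist','wrist1'); print(f['extrinsics'])
E
```

```text
[533.47930104 193.88734593 247.29917246] [-5.48276022e-04  5.44756544e-01  8.38594066e-01 -1.40448600e-06] [-0.44397014  0.31392644  0.01348975  1.74000456 -0.00574708  1.08828333
  1.56092475] 1.45
[[-4.06918659e-01 -8.73205407e-01 -2.68196797e-01  4.60787844e+02]
 [ 9.13464175e-01 -3.88779538e-01 -1.20140221e-01  1.60685067e+02]
 [ 6.37664356e-04 -2.93875463e-01  9.55843505e-01  3.84270055e+02]
 [ 0.00000000e+00  0.00000000e+00  0.00000000e+00  1.00000000e+00]]
```

View pics/wrist1.png

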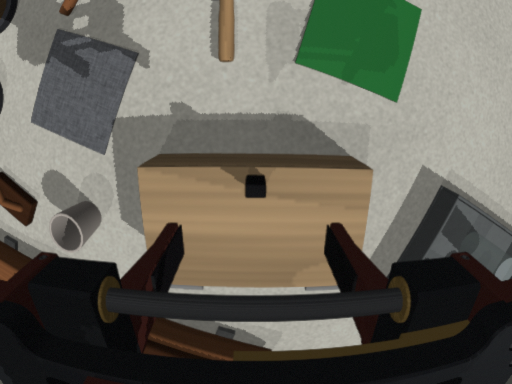

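```bash
cat >> h.py <<'E'
def fish(f,u,v,z):
    dx=u-float(f['cx']);dy=v-float(f['cy']);r=np.hypot(dx,dy);t=r/float(f['fx'])
    d=np.array([np.sin(t)*dx/max(r,1e-9),-np.sin(t)*dy/max(r,1e-9),-np.cos(t)])
    E=np.asarray(f['extrinsics']); w=E[:3,:3]@d; o=E[:3,3]
    return o+w*(z-o[2])/w[2]
E
python3 - <<'E'
from h import *
np.set_printoptions(precision=1,suppress=True)
f=dict(np.load('wrist1.npz'))
for uv,z in (((139,167),83),((371,170),83)): print(fish(f,*uv,z))
im=cv2.imread('pics/wrist1.png'); cv2.imwrite('pics/c3.png',cv2.resize(im[140:220,120:390],None,fx=2.9,fy=2.9,interpolation=0))
g=im[165:210,235:280].max(-1); 
for r in range(7,36): print(r+165,' '.join('%3d'%x for x in g[r,5:38]))
E
```

```text
[571.4  73.3  83. ]
[471.3 306.3  83. ]
172  95  95  95  95  94  95  95  94  88  83  82  83  82  82  82  83  82  84  87 103 123 131 132 133 133 133 131 133 132 133 133 136 143
173  96  95  95  95  95  95  95  93  89  82  80  81  80  82  81  80  81  82  82  85  98 105 123 129 132 133 132 133 133 133 133 141 145
174  95  96  95  94  96  95  91  77  66  62  61  59  60  60  59  60  60  66  68  69  72  73  88  97 122 132 134 133 134 135 137 144 146
175  95  96  96  96  96  92  72  45  30  28  27  28  29  28  29  27  28  37  39  40  39  40  41  50  90 124 134 135 135 135 141 146 148
176  96  96  95  96  95  84  51  20   7  11   7  11   9  12  11   7  10  12  10  10  11  10  11  17  55 118 133 135 136 137 145 147 149
177  95  94  94  94  93  77  41  12   9   6   8   9   6   2   8  11   6   6   7   6   6  10   5   6  40 114 132 135 136 142 147 148 147
178  94  94  95  94  92  69  33  10   7   7   9   8   6   4   6   6   7   3  10   8   4   7   6   7  33  98 126 132 135 142 146 146 147
179  93  93  93  94  90  59  24   6   7   7   7   4   5   7   7   4   9   4  11   9   7   8   5   6  23  78 
[... 2183 characters left out ...]
 140 139 140 141 139
196 150 150 150 148 138  85  39  25  24  25  23  24  24  24  25  23  23  24  25  24  25  23  25  24  31  61 126 143 145 145 146 144 146
197 152 151 152 152 148 118  86  66  60  62  61  60  61  61  61  61  60  61  60  62  61  61  61  62  77 102 138 150 150 151 151 151 150
198 155 155 155 155 155 146 139 133 131 132 132 132 132 133 132 132 132 132 132 132 132 133 133 132 136 142 151 153 154 154 154 154 154
199 159 157 158 158 157 157 156 156 156 156 155 156 155 156 156 156 155 155 156 154 156 156 156 156 156 157 157 157 157 158 156 158 157
200 160 161 161 160 160 160 159 160 160 159 160 160 160 161 161 161 161 161 161 160 160 161 161 161 160 159 160 160 160 160 161 160 161
```

View pics/c3.png

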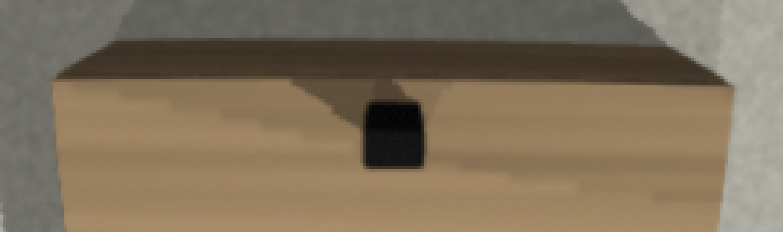

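```bash
python3 - <<'E'
from h import *
np.set_printoptions(precision=1,suppress=True)
f=dict(np.load('wrist1.npz'))
print('tab',fish(f,255.6,190.5,121)); a=fish(f,138,167,83);b=fish(f,372.8,169.7,83);print(a,b,(a+b)/2,np.degrees(np.arctan2(a[0]-b[0],b[1]-a[1])))
print(fish(f,245.3,190.5,121),fish(f,265.5,190.5,121),fish(f,255.6,184,121),fish(f,255.6,197,121))
z=f['z_map']; print(z[190,250:262:3], z[230,200:300:20])
E
```

```text
tab [533.7 195.2 121. ]
[571.9  72.1  83. ] [470.  308.1  83. ] [521.  190.1  83. ] 23.345589651638143
[537.6 186.5 121. ] [530.  203.6 121. ] [528.  192.7 121. ] [539.5 197.8 121. ]
[274.9 275.9 276.8 275.3] [328.8 329.8 329.3 330.1 328.4]
```

Emit:
apply_moves --steps '[[[0,0,-0.2,0,0,0],[0,0,-0.4,0,0,0],[0,0,-0.55,0,0,0],[0.003,0,-0.65,0,0,0],[0.003,0,-0.65,0,0,0],[0.003,0,-0.65,0,0,0]]]' --grip 0.5

```text
clock: 2.1
eef_pos: [534.0, 194.5, 118.0]
tcp_rot: [-0.0, 0.544, 0.839, 0.0]
ft_force: [-0.4, 0.2, -0.1]
opening: 0.514
```

Emit:
apply_moves --steps '[[[0,0,0,0,0,0],[0,0,0,0,0,0],[0,0,0,0,0,0],[0,0,0,0,0,0],[0,0,0,0,0,0],[0,0,0,0,0,0]]]' --grip 1

```text
clock: 2.7
eef_pos: [533.9, 195.6, 118.6]
tcp_rot: [-0.001, 0.544, 0.839, 0.002]
ft_force: [-3.3, 6.6, 2.2]
opening: 0.225
```

```bash
python3 - <<'E'
from h import *
o=get_obs();print(o['eef_pos'],o['tcp_rot'],o['ft_force'],o['opening'],o['clock'])
xc=np.array([np.cos(np.radians(23.8)),np.sin(np.radians(23.8))])
# lift path: from theta 0, grasp at (135,35)
for th in np.arange(0,1.51,.1):
    fr=135*np.cos(th)-35*np.sin(th); z=135*np.sin(th)+35*np.cos(th)
    d=(135-fr)*xc
    print('%.1f  %.3f %.3f %.3f'%(th,d[0]/200,d[1]/200,(z-35)/200))
E
```

```text
[533.92187923 195.60907507 118.58816332] [-0.00086245  0.5440528   0.83904918  0.0015104 ] [-3.28812413  6.55093892  2.20144388] 0.22489026036246546 2.7
0.0  0.000 0.000 0.000
0.1  0.019 0.008 0.067
0.2  0.044 0.019 0.131
0.3  0.075 0.033 0.192
0.4  0.111 0.049 0.249
0.5  0.152 0.067 0.302
0.6  0.198 0.087 0.351
0.7  0.248 0.110 0.394
0.8  0.302 0.133 0.431
0.9  0.359 0.158 0.463
1.0  0.419 0.185 0.488
1.1  0.480 0.212 0.506
1.2  0.543 0.240 0.518
1.3  0.607 0.268 0.522
1.4  0.670 0.296 0.520
1.5  0.734 0.324 0.511
```

Emit:
apply_moves --steps '[[[0.009,0.004,0.034,0,0,0],[0.019,0.009,0.067,0,0,0],[0.031,0.015,0.1,0,0,0],[0.044,0.021,0.131,0,0,0],[0.059,0.028,0.162,0,0,0],[0.075,0.035,0.192,0,0,0],[0.092,0.043,0.221,0,0,0],[0.111,0.051,0.249,0,0,0],[0.131,0.06,0.276,0,0,0],[0.152,0.069,0.302,0,0,0],[0.175,0.079,0.327,0,0,0],[0.198,0.089,0.351,0,0,0],[0.223,0.1,0.373,0,0,0],[0.248,0.112,0.394,0,0,0],[0.275,0.124,0.413,0,0,0],[0.302,0.135,0.431,0,0,0]]]'

```text
clock: 4.3
eef_pos: [593.4, 221.4, 203.7]
tcp_rot: [-0.002, 0.544, 0.839, -0.0]
ft_force: [-3.0, 4.0, -4.0]
opening: 0.227
```

```bash
python3 - <<'E'
from h import *
o=get_obs();print(o['eef_pos'],o['ft_force'],o['opening'],o['clock'])
f=shot('side','side2')
E
```

```text
[593.37962336 221.39436611 203.6776498 ] [-3.03503033  3.99378024 -3.96268883] 0.22720738736190269 4.3
```

View pics/side2.png

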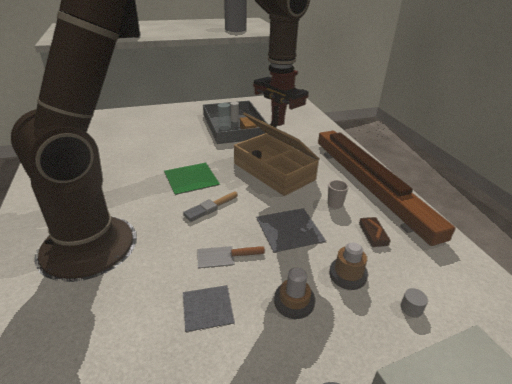

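The side view shows the lid lifting with the tab between the fingers, and the case interior is visible at (275,160). I'll continue from 0.8 to 1.5 rad.

Emit:
apply_moves --steps '[[[0.028,0.012,0.017,0,0,0],[0.057,0.025,0.032,0,0,0],[0.087,0.038,0.045,0,0,0],[0.117,0.052,0.057,0,0,0],[0.147,0.065,0.067,0,0,0],[0.178,0.079,0.075,0,0,0],[0.21,0.093,0.082,0,0,0],[0.241,0.107,0.087,0,0,0],[0.273,0.121,0.09,0,0,0],[0.305,0.135,0.091,0,0,0],[0.337,0.149,0.091,0,0,0],[0.368,0.163,0.089,0,0,0],[0.4,0.177,0.086,0,0,0],[0.432,0.191,0.08,0,0,0],[0.432,0.191,0.08,0,0,0]]]'

```text
clock: 5.85
eef_pos: [682.5, 259.9, 221.0]
tcp_rot: [0.0, 0.544, 0.839, 0.002]
ft_force: [-1.8, 5.2, 4.0]
opening: 0.224
```

Emit:
apply_moves --steps '[[[0,0,0,0,0,0],[0,0,0,0,0,0],[0,0,0,0,0,0],[0,0,0,0,0,0],[0,0,0,0,0,0],[0,0,0,0,0,0]]]' --grip 0.5

```text
clock: 6.45
eef_pos: [681.5, 257.7, 219.8]
tcp_rot: [0.0, 0.545, 0.839, -0.0]
ft_force: [1.8, -0.6, 0.1]
opening: 0.499
```

```bash
python3 - <<'E'
from h import *
o=get_obs();print(o['eef_pos'],o['ft_force'],o['opening'],o['clock'])
f=shot('side','side3');f=shot('scene','scene3')
a=cv2.imread('pics/side3.png')[60:260,150:400];b=cv2.imread('pics/scene3.png')[100:300,260:510]
cv2.imwrite('pics/c4.png',cv2.resize(np.hstack([a,b]),None,fx=1.6,fy=1.6))
E
```

```text
[681.46150018 257.66016393 219.84419584] [ 1.80362379 -0.5542466   0.09492453] 0.4986440603136986 6.45
```

View pics/c4.png

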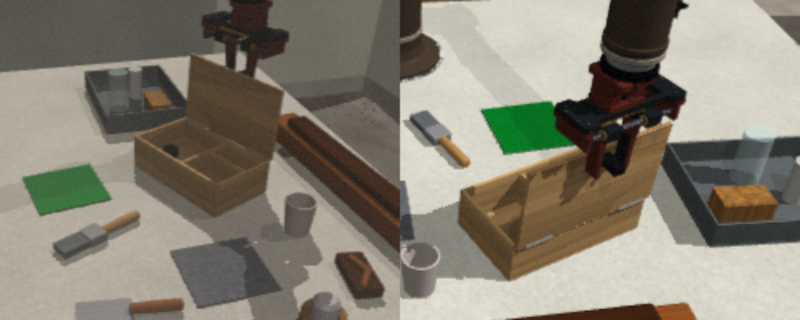

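Emit:
apply_moves --steps '[[[0,0,0.2,0,0,0],[0,0,0.4,0,0,0],[0,0,0.6,0,0,0],[-0.04,-0.24,0.6,0,0,-0.1],[-0.08,-0.48,0.6,0,0,-0.2],[-0.12,-0.72,0.6,0,0,-0.3],[-0.16,-0.96,0.6,0,0,-0.4]]]' --grip 0

```text
clock: 7.25
eef_pos: [648.2, 64.8, 339.9]
tcp_rot: [-0.0, 0.708, 0.706, -0.0]
ft_force: [0.8, -0.8, 0.3]
opening: 0.998
```

Emit:
apply_moves --steps '[[[-0.04,-0.24,0,0,0,-0.1],[-0.08,-0.48,0,0,0,-0.2],[-0.12,-0.72,0,0,0,-0.3],[-0.16,-0.96,0,0,0,-0.35]]]'

```text
clock: 7.65
eef_pos: [616.4, -127.1, 340.0]
tcp_rot: [-0.001, 0.825, 0.565, 0.0]
ft_force: [0.3, 0.8, 0.6]
opening: 1.001
```

Emit:
apply_moves --steps '[[[-0.02,-0.24,-0.05,0,0,0],[-0.04,-0.48,-0.15,0,0,0],[-0.06,-0.72,-0.3,0,0,0],[-0.06,-0.77,-0.4,0,0,0],[-0.06,-0.77,-0.4,0,0,0],[-0.06,-0.77,-0.4,0,0,0]]]'

```text
clock: 8.25
eef_pos: [605.3, -279.1, 259.6]
tcp_rot: [-0.001, 0.824, 0.566, -0.0]
ft_force: [0.9, -0.6, -0.2]
opening: 0.996
```

```bash
python3 - <<'E'
from h import *
o=get_obs();print(o['eef_pos'],o['tcp_rot'],o['qpos'],o['ft_force'],o['opening'],o['clock'])
f=shot('wrist','wrist4');f=shot('scene','scene4')
E
```

```text
[ 605.27102419 -279.05411721  259.55236992] [-9.64264674e-04  8.24096708e-01  5.66448307e-01 -3.88676228e-05] [ 0.14508716  0.48414003  0.31965179  1.48615392 -0.15866639  1.19841274
  1.69285903] [ 0.86144517 -0.57934763 -0.19971705] 0.9962770678167857 8.25
```

View pics/wrist4.png

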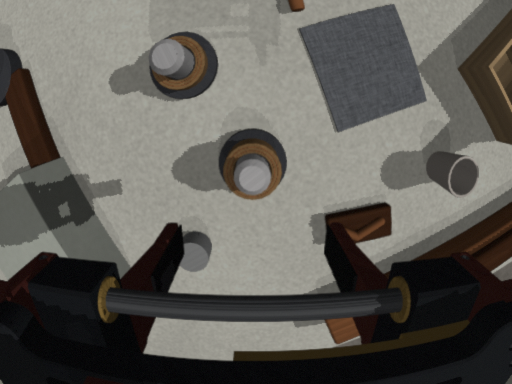

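View pics/scene4.png

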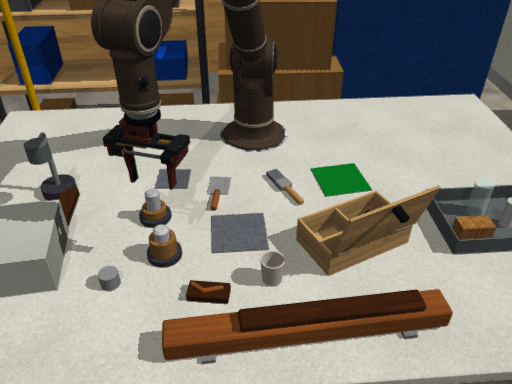

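```bash
python3 - <<'E'
from h import *
np.set_printoptions(precision=1,suppress=True)
f=dict(np.load('wrist4.npz')); im=f['frame']; h=cv2.cvtColor(im,cv2.COLOR_RGB2HSV)
sub=np.zeros(im.shape[:2],bool); sub[120:210,210:300]=1
# roll brown mask + post -> outer roll top contour; post: low saturation bright
def circ(mask,zs,name):
    c,_=cv2.findContours(mask.astype(np.uint8),cv2.RETR_EXTERNAL,cv2.CHAIN_APPROX_NONE)
    c=max(c,key=cv2.contourArea)[:,0,:]
    (x,y),r=cv2.minEnclosingCircle(c.astype(np.float32))
    W=np.array([fish(f,u,v,zs)[:2] for u,v in c])
    A=np.c_[2*W,np.ones(len(W))]; s=np.linalg.lstsq(A,(W**2).sum(1),rcond=None)[0]
    print(name,(x,y),r,'world',s[:2],'R',np.sqrt(s[2]+s[:2]@s[:2]), 'bbox',c.min(0),c.max(0))
post=sub&(h[...,1]<60)&(h[...,2]>100); 
cy,cx=np.mgrid[:384,:512]; post&=((cx-253)**2+(cy-174)**2<24**2)
circ(post,95,'post')
roll=sub&(((h[...,1]>80)&(h[...,2]>50)&(h[...,0]<25))); 
circ(roll,66,'roll')
v=cv2.resize(cv2.cvtColor(im[115:215,200:310],cv2.COLOR_RGB2BGR),None,fx=5,fy=5,interpolation=0); cv2.imwrite('pics/c5.png',v)
m=np.zeros_like(im); m[post]=(255,255,255); m[roll]=(0,128,255); cv2.imwrite('pics/c5m.png',cv2.resize(m[115:215,200:310],None,fx=5,fy=5,interpolation=0))
E
```

```text
post (253.0, 177.0) 18.027854919433594 world [ 603.6 -277.4] R 17.64761307351935 bbox [239 159] [270 194]
roll (252.48426818847656, 168.734619140625) 30.26934814453125 world [ 602.4 -279.1] R 33.30529194510142 bbox [223 140] [281 199]
```

View pics/c5.png

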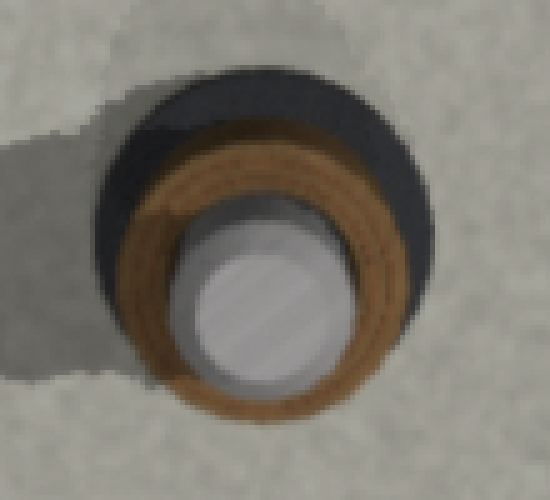

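View pics/c5m.png

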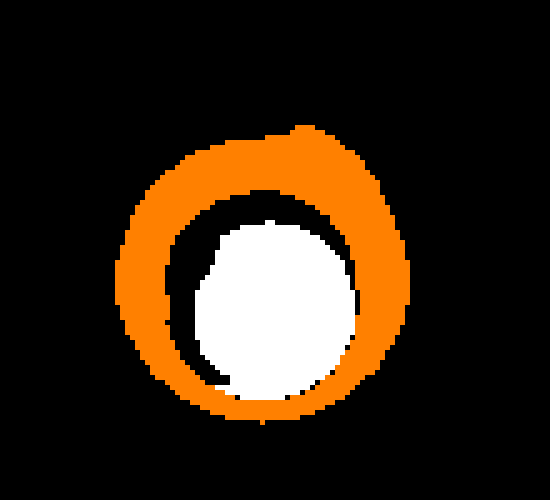

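```bash
python3 - <<'E'
from h import *
np.set_printoptions(precision=1,suppress=True)
f=dict(np.load('wrist4.npz'))
for n,u,v,z in(('roll',252.7,171.1,66),('post',252.4,176.8,92)): print(n,fish(f,u,v,z))
# base circle fit: model projection, optimise xy for three circles edges
from scipy.optimize import least_squares
E=np.linalg.inv(f['extrinsics'])
def proj(p):
    c=(E@np.r_[p.T,np.ones((1,len(p)))])[:3]; x,y,z=c[0],-c[1],-c[2]; r=np.hypot(x,y); t=np.arctan2(r,z)
    return np.c_[float(f['cx'])+float(f['fx'])*t*x/r,float(f['cy'])+float(f['fx'])*t*y/r]
t=np.linspace(0,2*np.pi,120)
for n,R,z,c in (('roll',34,66,(602.4,-279.1)),('base',45,18,(603,-279)),('post',20,93,(603.6,-277.4))):
    q=proj(np.c_[c[0]+R*np.cos(t),c[1]+R*np.sin(t),np.full(120,z)]); print(n,q.min(0),q.max(0))
E
```

```text
roll [ 603.3 -279.    66. ]
post [ 603.3 -279.3   92. ]
roll [222.6 140.8] [282.1 198.7]
base [218.2 127.8] [287.2 195.4]
post [235.2 158. ] [273.1 194.7]
```

Emit:
apply_moves --steps '[[[-0.004,0,-0.2,0,0,0],[-0.009,-0.001,-0.4,0,0,0],[-0.009,-0.001,-0.55,0,0,0],[-0.009,-0.001,-0.55,0,0,0],[-0.009,-0.001,-0.55,0,0,0]]]'

```text
clock: 8.85
eef_pos: [604.7, -279.2, 151.4]
tcp_rot: [0.0, 0.824, 0.567, 0.001]
ft_force: [0.4, -0.5, 0.5]
opening: 1.0
```

```bash
python3 - <<'E'
from h import *
o=get_obs();print(o['eef_pos'],o['tcp_rot'],o['ft_force'],o['opening'],o['clock'])
f=shot('wrist','wrist5')
E
```

```text
[ 604.65331848 -279.19743015  151.42152298] [3.68121809e-04 8.23643598e-01 5.67107403e-01 5.30148083e-04] [ 0.40967545 -0.46664837  0.54761725] 0.9996163654698355 8.85
```

View pics/wrist5.png

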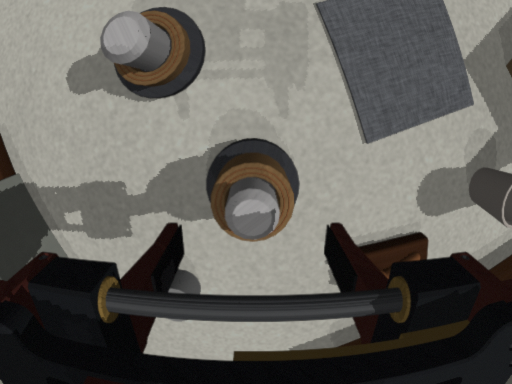

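```bash
python3 - <<'E'
from h import *
np.set_printoptions(precision=1,suppress=True)
f=dict(np.load('wrist5.npz')); im=f['frame']; h=cv2.cvtColor(im,cv2.COLOR_RGB2HSV)
cv2.imwrite('pics/c6.png',cv2.resize(cv2.cvtColor(im[130:250,195:315],cv2.COLOR_RGB2BGR),None,fx=5,fy=5,interpolation=0))
for r in (200,205,210): print(r,[ (c,int(h[r,c,1]),int(h[r,c,2])) for c in list(range(207,216))+list(range(288,302))])
E
```

```text
200 [(207, 17, 106), (208, 14, 92), (209, 9, 59), (210, 60, 51), (211, 113, 68), (212, 123, 77), (213, 128, 78), (214, 131, 76), (215, 146, 70), (288, 137, 93), (289, 146, 112), (290, 129, 115), (291, 125, 116), (292, 125, 120), (293, 119, 116), (294, 57, 67), (295, 4, 71), (296, 13, 133), (297, 15, 165), (298, 15, 166), (299, 17, 166), (300, 17, 166), (301, 18, 168)]
205 [(207, 17, 107), (208, 17, 106), (209, 17, 105), (210, 35, 94), (211, 111, 76), (212, 126, 77), (213, 131, 74), (214, 136, 71), (215, 146, 70), (288, 141, 92), (289, 142, 113), (290, 126, 121), (291, 121, 122), (292, 125, 120), (293, 113, 120), (294, 47, 126), (295, 17, 163), (296, 17, 169), (297, 15, 168), (298, 17, 167), (299, 17, 167), (300, 18, 166), (301, 17, 165)]
210 [(207, 15, 102), (208, 18, 102), (209, 18, 101), (210, 18, 101), (211, 38, 94), (212, 95, 78), (213, 124, 72), (214, 128, 74), (215, 138, 74), (288, 147, 113), (289, 129, 117), (290, 124, 117), (291, 123, 114), (292, 99, 118), (293, 32, 143), (294, 19, 163), (295, 17, 166), (296, 15, 165), (297, 17, 164), (298, 16, 161), (299, 17, 161), (300, 16, 160), (301, 17, 162)]
```

View pics/c6.png

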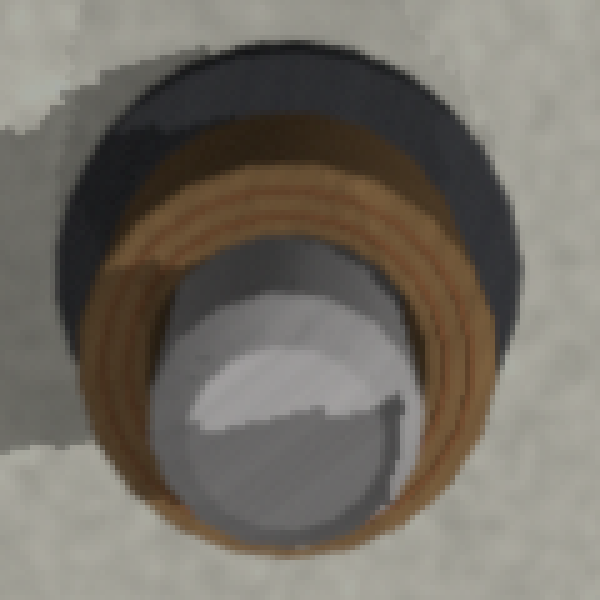

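```bash
cat >> h.py <<'E'
def proj(f,p):
    E=np.linalg.inv(np.asarray(f['extrinsics']))
    c=(E@np.r_[np.asarray(p).T,np.ones((1,len(p)))])[:3]; x,y,z=c[0],-c[1],-c[2]; r=np.hypot(x,y); t=np.arctan2(r,z)
    return np.c_[float(f['cx'])+float(f['fx'])*t*x/r,float(f['cy'])+float(f['fx'])*t*y/r]
_t=np.linspace(0,2*np.pi,180)
def ring(f,x,y,z,R):
    q=proj(f,np.c_[x+R*np.cos(_t),y+R*np.sin(_t),np.full(180,z)]); return np.r_[q.min(0),q.max(0)]
def fitring(f,b,z,R,x0):
    from scipy.optimize import least_squares
    s=least_squares(lambda p:ring(f,p[0],p[1],z,R)-np.array(b),x0); return s.x,s.fun
E
python3 - <<'E'
from h import *
np.set_printoptions(precision=2,suppress=True)
f=dict(np.load('wrist5.npz')); o=get_obs()
print('roll',fitring(f,(210.6,162.6,294.4,241.2),66,34,(603,-279)))
print(ring(f,603.5,-279.2,18,45),'base meas l',195+56/5,195+521/5,130+40/5)
print(ring(f,603.5,-279.2,93,20),'post l r bot',195+148/5,195+424/5,130+548/5)
# finger centre in the picture
print(proj(f,[o['eef_pos']-[0,0,z] for z in (6,25)]))
E
```

```text
roll (array([ 604.17, -279.69]), array([-0.68, -0.74,  0.68,  0.97]))
[205.73 138.66 300.08 229.38] base meas l 206.2 299.2 138.0
[224.46 188.68 280.87 240.97] post l r bot 224.6 279.8 239.6
[[252.33 255.18]
 [252.45 239.66]]
```

Emit:
apply_moves --steps '[[[-0.001,-0.001,-0.12,0,0,0],[-0.002,-0.002,-0.25,0,0,0],[-0.002,-0.002,-0.37,0,0,0],[-0.002,-0.002,-0.45,0,0,0],[-0.002,-0.002,-0.487,0,0,0],[-0.002,-0.002,-0.487,0,0,0],[-0.002,-0.002,-0.487,0,0,0]]]'

```text
clock: 9.6
eef_pos: [603.9, -281.0, 53.8]
tcp_rot: [0.001, 0.824, 0.566, 0.001]
ft_force: [-0.3, 0.8, 0.6]
opening: 1.002
```

Emit:
apply_moves --steps '[[[0,0,0,0,0,0],[0,0,0,0,0,0],[0,0,0,0,0,0],[0,0,0,0,0,0]]]' --grip 0.3

```text
clock: 10.0
eef_pos: [603.5, -280.7, 53.2]
tcp_rot: [0.0, 0.824, 0.566, 0.0]
ft_force: [-0.4, 0.2, 4.6]
opening: 0.783
```

Emit:
apply_moves --steps '[[[0,0,0,0,0,0],[0,0,0,0,0,0],[0,0,0,0,0,0]]]' --grip 1

```text
clock: 10.3
eef_pos: [603.5, -280.7, 53.2]
tcp_rot: [0.0, 0.824, 0.566, 0.0]
ft_force: [-1.0, 0.0, 7.0]
opening: 0.782
```

```bash
python3 - <<'E'
from h import *
f=shot('side','side6');f=shot('wrist','wrist6')
for i in range(3):
    o=get_obs();print(o['eef_pos'],o['ft_force'],o['torque'],o['opening'],o['clock']); grab_frame('wrist')
a=cv2.imread('pics/side6.png')[160:340,220:420];b=cv2.imread('pics/wrist6.png')[120:300,150:350]
cv2.imwrite('pics/c7.png',cv2.resize(np.hstack([a,b]),None,fx=2,fy=2))
E
```

```text
[ 603.50744789 -280.69443932   53.17439418] [-1.71088092  0.94785495  5.80707871] [0.22895098 0.18007148 0.07401649] 0.7830914849283995 10.4
[ 603.52789066 -280.65550709   53.16834622] [-0.31921118  1.19882677  5.99331518] [0.23821718 0.15048058 0.02426484] 0.781854433352813 10.45
[ 603.49622725 -280.67949346   53.15247684] [0.09375944 0.139572   5.60821626] [0.24976281 0.15969419 0.07485543] 0.7821570245386764 10.5
```

View pics/c7.png

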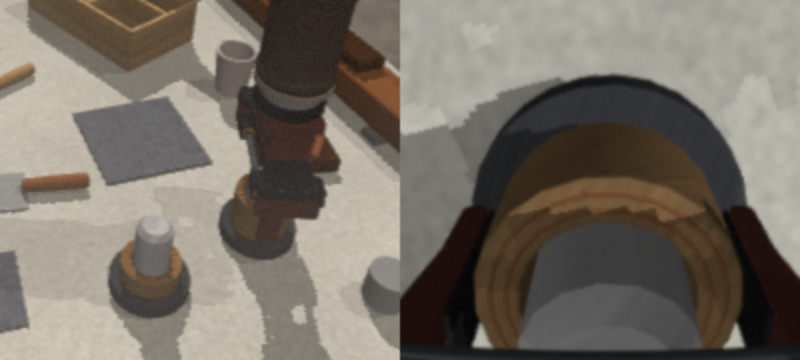

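Emit:
apply_moves --steps '[[[0,0,0.03,0,0,0],[0,0,0.06,0,0,0],[0,0,0.1,0,0,0],[0,0,0.15,0,0,0]]]'

```text
clock: 10.95
eef_pos: [602.9, -280.6, 82.9]
tcp_rot: [-0.0, 0.824, 0.566, -0.0]
ft_force: [-0.8, -0.6, -1.3]
opening: 0.781
```

Emit:
apply_moves --steps '[[[0,0,0.05,0,0,0],[0,0,0.1,0,0,0],[0,0,0.15,0,0,0],[0,0,0.2,0,0,0],[0,0,0.25,0,0,0],[0,0,0.3,0,0,0],[0,0,0.4,0,0,0],[0,0,0.5,0,0,0],[0,0,0.55,0,0,0],[0,0,0.55,0,0,0]]]'

```text
clock: 11.95
eef_pos: [603.9, -281.0, 194.2]
tcp_rot: [0.001, 0.824, 0.566, 0.001]
ft_force: [-0.5, 0.7, -1.8]
opening: 0.78
```

```bash
python3 - <<'E'
from h import *
o=get_obs();print(o['eef_pos'],o['tcp_rot'],o['ft_force'],o['torque'],o['opening'],o['clock'])
f=shot('side','side7');f=shot('wrist','wrist7')
a=cv2.imread('pics/side7.png')[120:340,220:420];b=cv2.imread('pics/wrist7.png')[100:320,150:350]
cv2.imwrite('pics/c8.png',cv2.resize(np.hstack([a,b]),None,fx=2,fy=2))
P=world(f:=dict(np.load('side7.npz')))
m=np.isfinite(P[...,2])&(P[...,2]>85)&(P[...,2]<105)&(P[...,1]<-240)&(P[...,1]>-350)&(P[...,0]>400)&(P[...,0]<660)
k,l,s,c=cv2.connectedComponentsWithStats(m.astype(np.uint8))
for i in range(1,k):
    if s[i,4]>40: print('post',c[i],s[i,4],P[l==i].mean(0), P[l==i].min(0),P[l==i].max(0))
E
```

```text
[ 603.85127492 -280.98063722  194.23851896] [0.00114849 0.82413644 0.56638952 0.00085123] [-0.450258    0.65887178 -1.83483467] [ 0.0088754  -0.07105525 -0.00375571] 0.7799771667623323 11.95
post [353.89473684 248.72631579] 190 [ 599.21114867 -285.24741972   92.76939791] [ 582.89061148 -301.91539437   85.05890289] [ 622.59054232 -262.07580105   97.61588253]
post [297.25210084 274.88655462] 238 [ 446.06709613 -322.10736677   92.89282795] [ 428.56614697 -337.6836141    85.12966038] [ 467.88987505 -300.27510726   97.13330356]
```

View pics/c8.png

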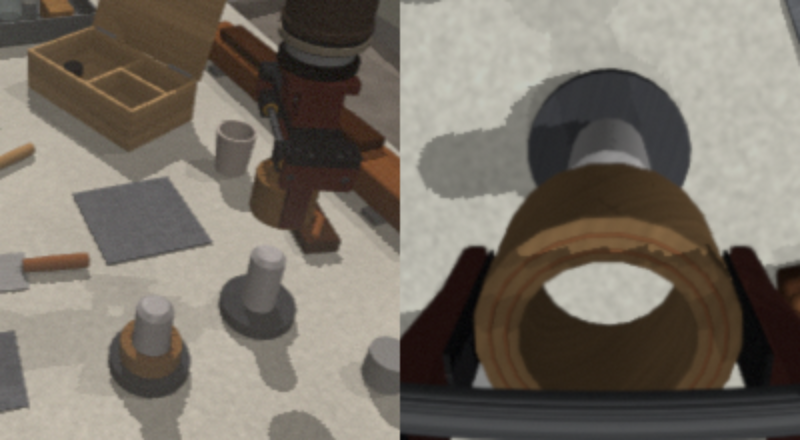

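Emit:
apply_moves --steps '[[[-0.05,0.14,0,0,0,0.1],[-0.1,0.28,0,0,0,0.2],[-0.16,0.43,0,0,0,0.3],[-0.21,0.57,0,0,0,0.4],[-0.26,0.71,0,0,0,0.5],[-0.31,0.85,0,0,0,0.6],[-0.37,1.0,0,0,0,0.7],[-0.37,1.0,-0.1,0,0,0.75],[-0.37,1.0,-0.25,0,0,0.75],[-0.37,1.0,-0.4,0,0,0.75],[-0.37,1.0,-0.55,0,0,0.75],[-0.37,1.0,-0.65,0,0,0.75],[-0.37,1.0,-0.7,0,0,0.75],[-0.37,1.0,-0.7,0,0,0.75],[-0.37,1.0,-0.7,0,0,0.75]]]'

```text
clock: 13.55
eef_pos: [529.3, -80.7, 52.7]
tcp_rot: [0.0, 0.545, 0.839, 0.0]
ft_force: [-0.1, -0.0, -0.6]
opening: 0.783
```

```bash
python3 - <<'E'
from h import *
o=get_obs();print(o['eef_pos'],o['tcp_rot'],o['qpos'],o['ft_force'],o['opening'],o['clock'])
f=shot('wrist','wrist8');f=shot('scene','scene8')
a=cv2.imread('pics/wrist8.png');b=cv2.imread('pics/scene8.png')[120:300,140:310]
cv2.imwrite('pics/c9.png',np.hstack([cv2.resize(a,(400,300)),cv2.resize(b,(283,300))]))
E
```

```text
[529.32553415 -80.66180552  52.74861929] [3.55855718e-05 5.44685911e-01 8.38640124e-01 1.59291080e-05] [ 0.00609542  0.51307006  0.07051072  1.98940508 -0.0578576   0.64090552
  2.10350723] [-0.14282366 -0.00184965 -0.55789564] 0.7834590438033644 13.55
```

View pics/c9.png

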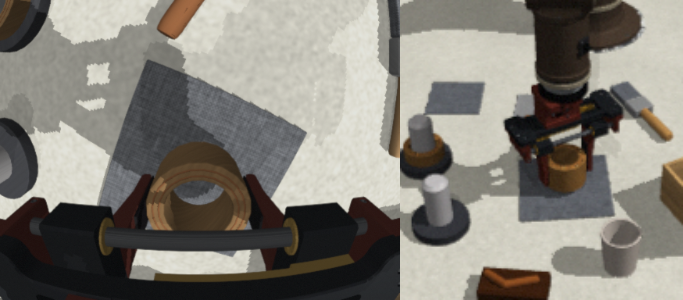

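Emit:
apply_moves --steps '[[[0,0,-0.02,0,0,0],[0,0,-0.04,0,0,0],[0,0,-0.05,0,0,0],[0,0,-0.058,0,0,0],[0,0,-0.062,0,0,0],[0,0,-0.065,0,0,0],[0,0,-0.068,0,0,0],[0,0,-0.068,0,0,0]]]'

```text
clock: 14.45
eef_pos: [529.1, -80.6, 39.1]
tcp_rot: [-0.0, 0.545, 0.839, 0.0]
ft_force: [-1.0, -0.5, 2.6]
opening: 0.784
```

Emit:
apply_moves --steps '[[[0,0,-0.003,0,0,0],[0,0,-0.003,0,0,0]]]'

```text
clock: 14.65
eef_pos: [529.1, -80.6, 39.1]
tcp_rot: [0.0, 0.545, 0.839, 0.0]
ft_force: [-3.7, -0.2, 10.1]
opening: 0.782
```

Emit:
apply_moves --steps '[[[0,0,0,0,0,0],[0,0,0,0,0,0],[0,0,0,0,0,0],[0,0,0,0,0,0]]]' --grip 0.05

```text
clock: 15.05
eef_pos: [529.2, -80.6, 38.2]
tcp_rot: [-0.0, 0.545, 0.839, 0.0]
ft_force: [0.0, -0.3, -0.3]
opening: 0.951
```

Emit:
apply_moves --steps '[[[0,0,0.1,0,0,0],[0,0,0.25,0,0,0],[0,0,0.45,0,0,0],[0,0,0.5,0,0,0],[0,0,0.5,0,0,0],[0,0,0.5,0,0,0]]]'

```text
clock: 15.65
eef_pos: [528.6, -80.4, 137.4]
tcp_rot: [-0.0, 0.545, 0.839, -0.0]
ft_force: [0.1, -0.2, -0.2]
opening: 0.95
```

```bash
python3 - <<'E'
from h import *
o=get_obs();print(o['eef_pos'],o['tcp_rot'],o['ft_force'],o['opening'],o['clock'])
f=shot('wrist','wrist9');im=f['frame']
cv2.imwrite('pics/c10.png',cv2.resize(cv2.cvtColor(im[130:270,180:330],cv2.COLOR_RGB2BGR),None,fx=4,fy=4,interpolation=0))
print(ring(f,529.1,-80.6,52,34),ring(f,529.1,-80.6,52,22),ring(f,529.1,-80.6,4,34))
E
```

```text
[528.63525163 -80.43712886 137.44482505] [-3.89248603e-04  5.44576153e-01  8.38711295e-01 -1.59715404e-04] [ 0.14136452 -0.22720834 -0.217637  ] 0.9504038312942681 15.65
[211.62112989 163.12653078 296.67096397 243.25315587] [226.54461607 178.32470918 281.75625917 230.28448058] [218.38431139 152.52902249 289.75904388 221.01559984]
```

View pics/c10.png

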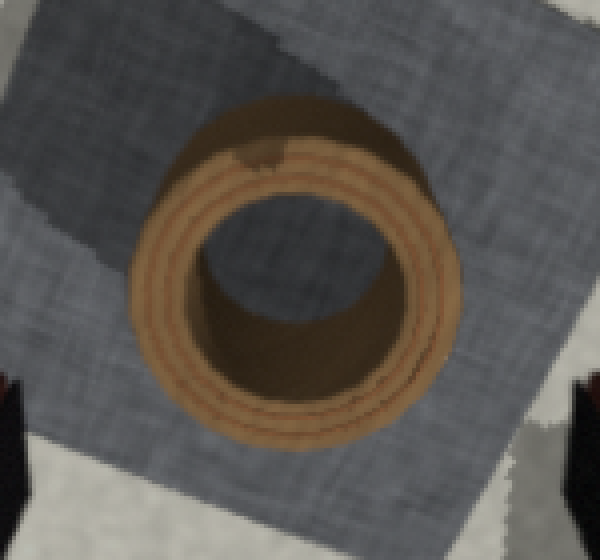

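Emit:
apply_moves --steps '[[[0.03,-0.065,0,0,0,0],[0.06,-0.129,0,0,0,0],[0.06,-0.129,0,0,0,0],[0.06,-0.129,0,0,0,0],[0.06,-0.129,-0.05,0,0,0],[0.06,-0.129,-0.05,0,0,0]]]' --grip 0.64

```text
clock: 16.3
eef_pos: [540.2, -105.8, 126.8]
tcp_rot: [-0.001, 0.544, 0.839, -0.0]
ft_force: [-0.6, -0.9, -0.2]
opening: 0.444
```

```bash
python3 - <<'E'
from h import *
np.set_printoptions(precision=1,suppress=True)
o=get_obs();print(o['eef_pos'],o['tcp_rot'],o['opening'],o['clock'])
f=shot('wrist','wrist10')
p=o['eef_pos']; R=np.array([np.cos(np.radians(114)),np.sin(np.radians(114))])
print('along',(p[:2]-[529.1,-80.6])@R,'cross',(p[:2]-[529.1,-80.6])@[-R[1],R[0]])
E
```

```text
[ 540.2 -105.8  126.8] [-0.   0.5  0.8 -0. ] 0.4443631239373345 16.3
along -27.52510466631344 cross 0.12675976011897808
```

View pics/wrist10.png

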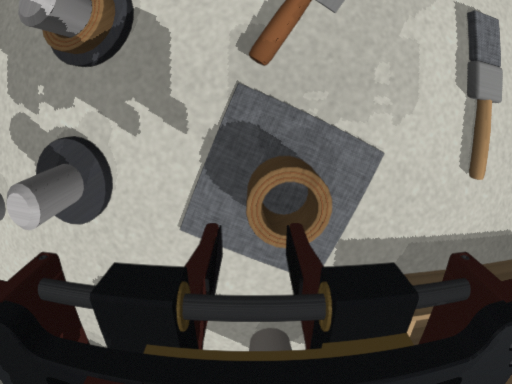

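Emit:
apply_moves --steps '[[[0,-0.002,-0.08,0,0,0],[0,-0.002,-0.16,0,0,0],[0,-0.002,-0.2,0,0,0],[0,-0.002,-0.25,0,0,0],[0,-0.002,-0.28,0,0,0],[0,-0.002,-0.28,0,0,0]]]'

```text
clock: 16.95
eef_pos: [540.7, -106.7, 71.6]
tcp_rot: [-0.001, 0.545, 0.839, -0.0]
ft_force: [-0.2, 0.7, 0.4]
opening: 0.359
```

Emit:
apply_moves --steps '[[[0,0,-0.04,0,0,0],[0,0,-0.08,0,0,0],[0,0,-0.12,0,0,0],[0,0,-0.15,0,0,0],[0,0,-0.155,0,0,0],[0,0,-0.155,0,0,0]]]'

```text
clock: 17.55
eef_pos: [541.0, -106.8, 40.9]
tcp_rot: [-0.0, 0.545, 0.839, -0.0]
ft_force: [-0.3, -0.1, 0.3]
opening: 0.361
```

Emit:
apply_moves --steps '[[[0,0,0,0,0,0],[0,0,0,0,0,0],[0,0,0,0,0,0],[0,0,0,0,0,0],[0,0,0,0,0,0]]]' --grip 1

```text
clock: 18.05
eef_pos: [541.2, -106.7, 41.5]
tcp_rot: [0.0, 0.545, 0.839, 0.0]
ft_force: [-1.8, 0.6, 2.5]
opening: 0.155
```

```bash
python3 - <<'E'
from h import *
np.set_printoptions(precision=1,suppress=True)
o=get_obs();print(o['eef_pos'],o['tcp_rot'],o['ft_force'],o['opening'],o['clock'])
f=shot('wrist','wrist11')
E
```

```text
[ 541.2 -106.7   41.5] [0.  0.5 0.8 0. ] [-1.8  0.6  2.5] 0.15452535537742274 18.05
```

View pics/wrist11.png

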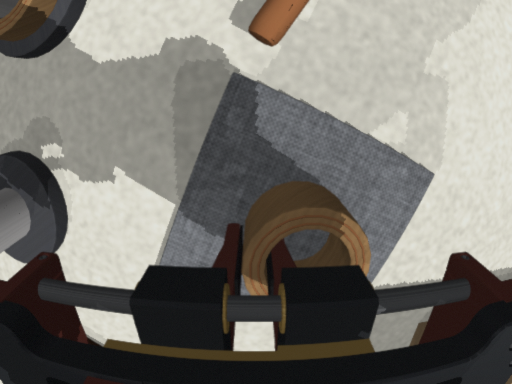

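Emit:
apply_moves --steps '[[[0,0,0.03,0,0,0],[0,0,0.08,0,0,0],[0,0,0.2,0,0,0],[0,0,0.35,0,0,0],[0,0,0.5,0,0,0],[0,0,0.65,0,0,0],[0,0,0.65,0,0,0]]]'

```text
clock: 18.8
eef_pos: [543.4, -107.3, 176.0]
tcp_rot: [0.003, 0.545, 0.839, 0.002]
ft_force: [0.3, 0.5, -2.6]
opening: 0.154
```

```bash
python3 - <<'E'
from h import *
np.set_printoptions(precision=3,suppress=True)
o=get_obs();print(o['eef_pos'],o['tcp_rot'],o['ft_force'],o['torque'],o['opening'],o['clock'])
f=shot('wrist','wrist12'); shot('side','side12'); 
a=cv2.imread('pics/wrist12.png');b=cv2.imread('pics/side12.png')[80:300,220:420]
cv2.imwrite('pics/c12.png',np.hstack([cv2.resize(a,(480,360)),cv2.resize(b,(320,352))[:352],]) if 0 else np.hstack([cv2.resize(a,(469,352)),cv2.resize(b,(320,352))]))
E
```

```text
[ 543.441 -107.335  176.022] [0.003 0.545 0.839 0.002] [ 0.32   0.494 -2.645] [ 0.011 -0.036 -0.005] 0.1537456834215352 18.8
```

View pics/c12.png

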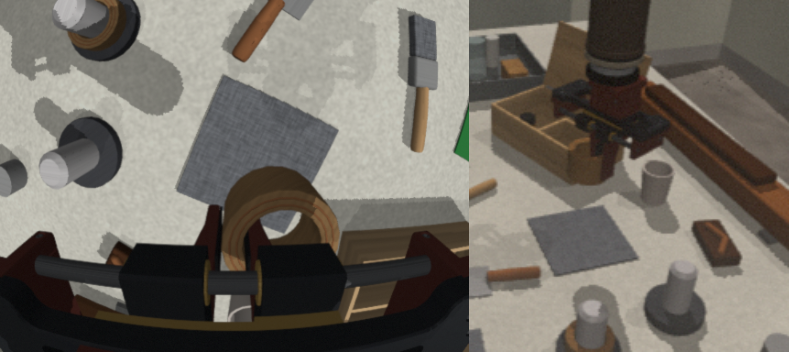

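Emit:
apply_moves --steps '[[[0.03,0.12,0,0,0,0],[0.06,0.24,0,0,0,0],[0.09,0.36,0,0,0,0],[0.12,0.48,0,0,0,0],[0.15,0.6,0,0,0,0],[0.18,0.72,0,0,0,0],[0.21,0.84,0,0,0,0],[0.24,0.96,0,0,0,0]]]'

```text
clock: 19.7
eef_pos: [588.3, 86.0, 169.5]
tcp_rot: [-0.001, 0.545, 0.839, -0.001]
ft_force: [-0.2, -0.3, -0.5]
opening: 0.157
```

Emit:
apply_moves --steps '[[[0.025,0.1,0,0,0,0],[0.05,0.17,0,0,0,0],[0.05,0.195,0,0,0,0],[0.05,0.195,0,0,0,0],[0.05,0.195,0,0,0,0]]]'

```text
clock: 20.2
eef_pos: [598.9, 122.8, 170.9]
tcp_rot: [-0.0, 0.545, 0.838, -0.001]
ft_force: [0.6, 0.2, -1.4]
opening: 0.153
```

```bash
python3 - <<'E'
from h import *
np.set_printoptions(precision=3,suppress=True)
o=get_obs();print(o['eef_pos'],o['tcp_rot'],o['ft_force'],o['torque'],o['opening'],o['clock'])
f=shot('wrist','wrist13'); shot('side','side13'); shot('scene','scene13')
E
```

```text
[598.855 122.828 170.876] [-0.     0.545  0.838 -0.001] [ 0.613  0.199 -1.405] [-0.    -0.008 -0.001] 0.15332148834719356 20.2
```

View pics/wrist13.png

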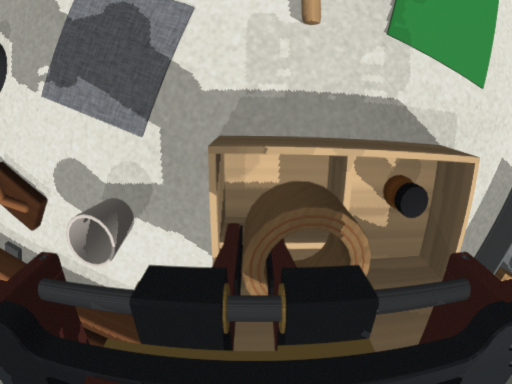

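View pics/side13.png

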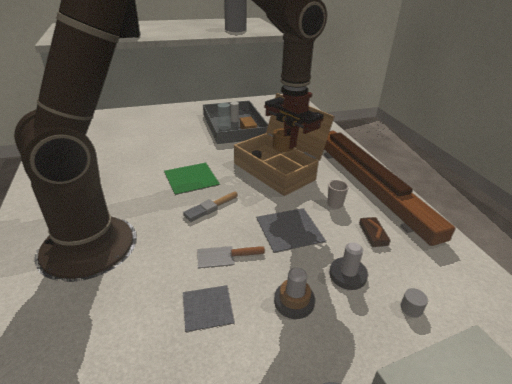

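View pics/scene13.png

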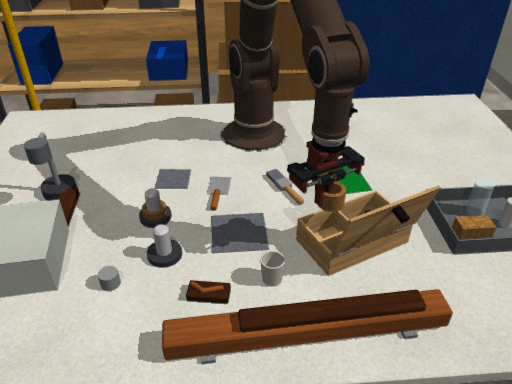

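```bash
python3 - <<'E'
from h import *
im=cv2.imread('pics/wrist13.png'); cv2.imwrite('pics/c13.png',cv2.resize(im[125:265,195:355],None,fx=5,fy=4.2,interpolation=2)[:600])
cv2.imwrite('pics/c14.png',cv2.resize(im[125:225,330:490],None,fx=5,fy=5,interpolation=2))
E
```

```text
(no output)
```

View pics/c13.png

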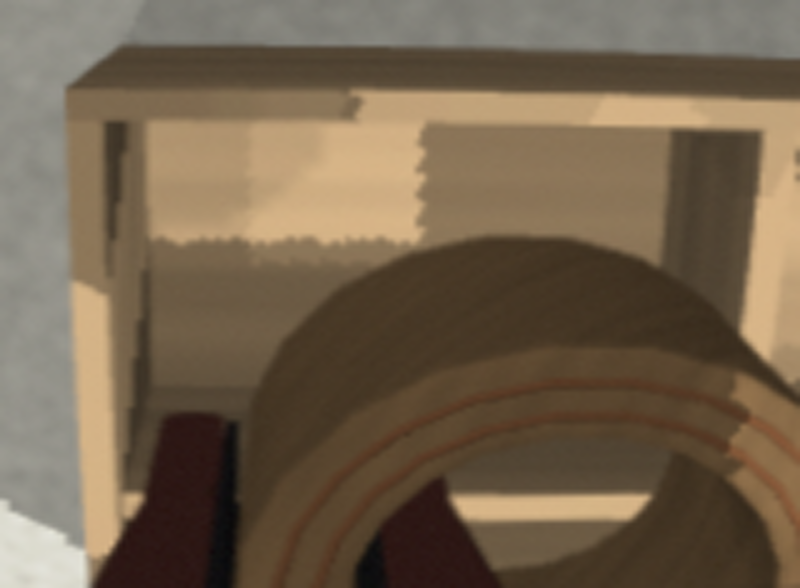

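View pics/c14.png

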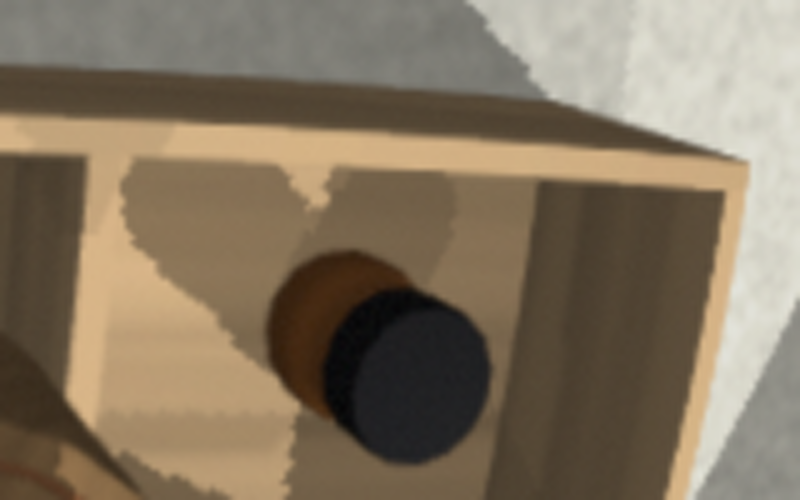

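```bash
python3 - <<'E'
from h import *
np.set_printoptions(precision=1,suppress=True)
f=dict(np.load('wrist13.npz')); o=get_obs(); tcp=o['eef_pos']
A=fish(f,208.4,146.0,75);B=fish(f,479.6,157,75);I=fish(f,216,153.6,75);Pt=fish(f,347.4,156,68);Q=fish(f,305,242.4,68)
print('A',A,'B',B,'I',I,'part',Pt,'rear',Q,np.linalg.norm(A-B))
yaw=np.arctan2(A[0]-B[0],B[1]-A[1]);print('yaw',np.degrees(yaw))
yaw=np.radians(23.8)
xc=np.array([np.cos(yaw),np.sin(yaw)]);yc=np.array([-xc[1],xc[0]])
# bay bounds in rotated coords
fr=np.mean([A@np.r_[xc,0],B@np.r_[xc,0]])+6
print('bay x: front inner',fr,'I',I[:2]@xc,'Pt',Pt[:2]@xc,' rear face',Q[:2]@xc,' y: right inner',A[:2]@yc+6,I[:2]@yc,'partition',Pt[:2]@yc,'left outer-6-124-6..',B[:2]@yc-130-14)
print('tcp in rot',tcp[:2]@xc,tcp[:2]@yc)
C=np.array([590,219.6]); print('prior front inner',C@xc-69,'rear',C@xc+13,'right inner',C@yc-124,'part',C@yc-14)
# ring
for dx in (0,):
    c=tcp[:2]+27.2*yc; print('ring pred',ring(f,*c,181.4,34),ring(f,*c,181.4,22))
E
```

```text
A [572.1  70.7  75. ] B [469.1 308.2  75. ] I [575.4  78.7  75. ] part [533.2 179.5  68. ] rear [619.4 182.2  68. ] 258.84857458672155
yaw 23.447435308836027
bay x: front inner 558.8017431745054 I 558.2147790513201 Pt 560.2800640118531  rear face 640.3109979162106  y: right inner -160.1959801865719 -160.22655014740053 partition -50.94498105270291 left outer-6-124-6.. -51.35230617190673
tcp in rot 597.7734750843923 -129.29530152382924
prior front inner 559.4447511103815 rear 641.4447511103815 right inner -161.16658178808865 part -51.166581788088635
ring pred [241.4 206.1 372.5 319.5] [265.5 229.9 350.8 303.2]
```

```bash
python3 - <<'E'
from h import *
np.set_printoptions(precision=1,suppress=True)
f=dict(np.load('wrist13.npz')); tcp=get_obs()['eef_pos']; yc=np.array([-.4035,.915]); c=tcp[:2]+27.2*yc
print(ring(f,*c,133.4,34), ring(f,*c,181.4,34))
im=cv2.imread('pics/wrist13.png'); cv2.imwrite('pics/c15.png',cv2.resize(im[170:300,225:385],None,fx=5,fy=4.6,interpolation=2))
E
```

```text
[244.2 179.3 347.  274.1] [241.4 206.2 372.5 319.5]
```

View pics/c15.png

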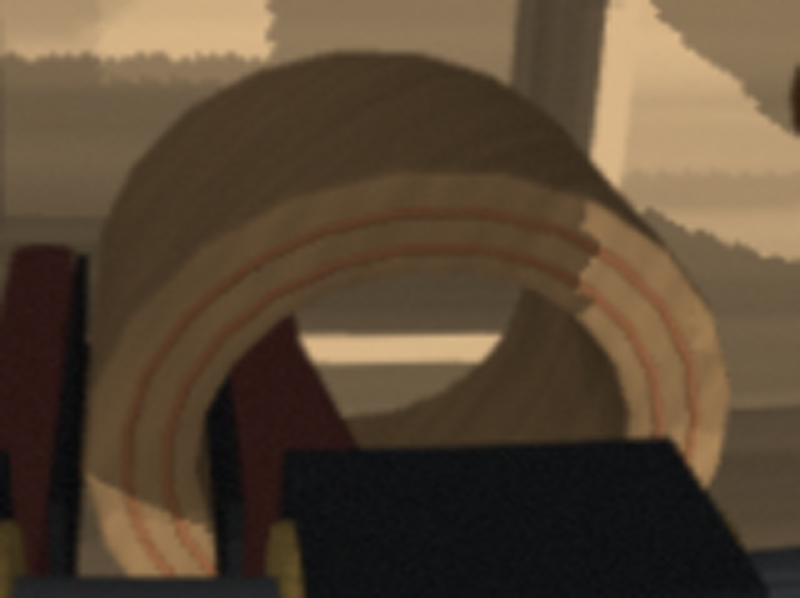

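Emit:
apply_moves --steps '[[[0.003,0.002,-0.06,0,0,0],[0.006,0.003,-0.15,0,0,0],[0.006,0.003,-0.24,0,0,0],[0.006,0.003,-0.24,0,0,0],[0.006,0.003,-0.24,0,0,0]]]'

```text
clock: 20.85
eef_pos: [600.1, 124.5, 122.8]
tcp_rot: [-0.0, 0.545, 0.839, -0.0]
ft_force: [0.2, -0.1, -1.2]
opening: 0.159
```

```bash
python3 - <<'E'
from h import *
np.set_printoptions(precision=2,suppress=True)
o=get_obs();print(o['eef_pos'],o['tcp_rot'],o['ft_force'],o['opening'],o['clock'])
yaw=np.radians(23.8);xc=np.array([np.cos(yaw),np.sin(yaw)]);yc=np.array([-xc[1],xc[0]]);print('rot',o['eef_pos'][:2]@xc,o['eef_pos'][:2]@yc)
f=shot('wrist','wrist14'); 
c=o['eef_pos'][:2]+27.2*yc; print(ring(f,*c,o['eef_pos'][2]+10.5,34))
im=cv2.imread('pics/wrist14.png'); cv2.imwrite('pics/c16.png',cv2.resize(im[130:290,190:390],None,fx=4,fy=3.7,interpolation=2))
E
```

```text
[600.07 124.48 122.82] [-0.    0.54  0.84 -0.  ] [ 0.22 -0.09 -1.16] 0.15908238660739824 20.85
rot 599.2739505468943 -128.25915792904135
[241.4  205.54 372.62 319.11]
```

View pics/c16.png

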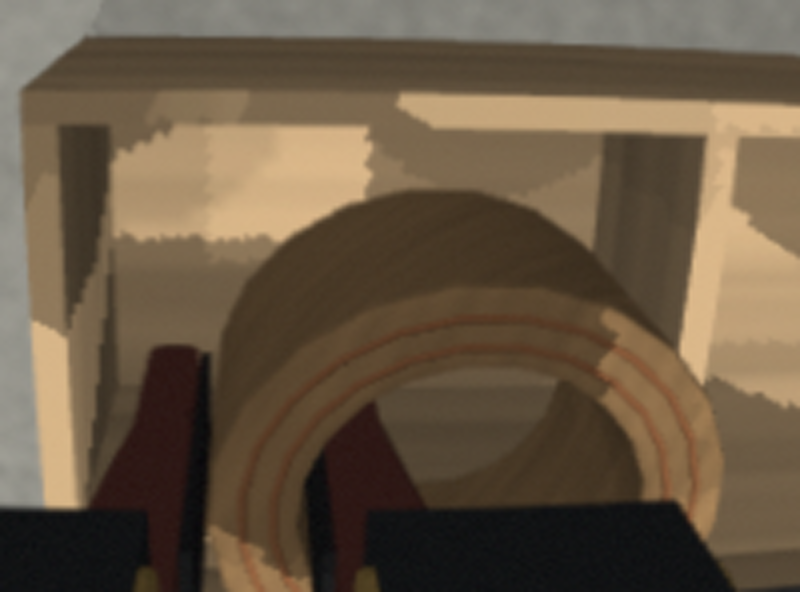

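```bash
python3 - <<'E'
from h import *
np.set_printoptions(precision=2,suppress=True)
f=dict(np.load('wrist14.npz'))
yaw=np.radians(23.8);xc=np.array([np.cos(yaw),np.sin(yaw)]);yc=np.array([-xc[1],xc[0]])
for n,u,v,z in(('I',204.5,163.5,75),('P',366.75,166.5,68),('front mid',285,164.5,75)):
    p=fish(f,u,v,z)[:2]; print(n,p@xc,p@yc)
# ring top measured top edge
print('ring top meas v',130+286/3.7,'l',190+205/4,'r',190+722/4)
for s in (0,1,2):
    c=np.array([600.07,124.48])+27.2*yc+s*xc; print(s,ring(f,*c,133.3,34))
E
```

```text
I 558.041792350601 -160.59426906267802
P 560.4535088349393 -50.78263645206236
front mid 558.6035034704458 -109.16670347995515
ring top meas v 207.2972972972973 l 241.25 r 370.5
0 [241.4  205.52 372.6  319.08]
1 [241.43 207.57 372.28 320.37]
2 [241.46 209.6  371.95 321.66]
```

Emit:
apply_moves --steps '[[[0,0,-0.05,0,0,0],[0,0,-0.1,0,0,0],[0,0,-0.15,0,0,0],[0,0,-0.2,0,0,0],[0,0,-0.25,0,0,0],[0,0,-0.3,0,0,0],[0,0,-0.34,0,0,0],[0,0,-0.36,0,0,0],[0,0,-0.36,0,0,0]]]'

```text
clock: 21.8
eef_pos: [600.0, 124.7, 50.5]
tcp_rot: [-0.0, 0.545, 0.839, -0.0]
ft_force: [0.2, -0.2, -1.4]
opening: 0.155
```

Emit:
apply_moves --steps '[[[0,0,-0.01,0,0,0],[0,0,-0.018,0,0,0],[0,0,-0.024,0,0,0],[0,0,-0.028,0,0,0],[0,0,-0.032,0,0,0],[0,0,-0.032,0,0,0]]]'

```text
clock: 22.4
eef_pos: [600.3, 124.8, 44.8]
tcp_rot: [-0.0, 0.545, 0.839, 0.0]
ft_force: [-0.8, 0.4, -1.5]
opening: 0.154
```

Emit:
apply_moves --steps '[[[0,0,-0.004,0,0,0],[0,0,-0.007,0,0,0],[0,0,-0.007,0,0,0]]]'

```text
clock: 22.7
eef_pos: [600.3, 124.8, 43.6]
tcp_rot: [0.0, 0.545, 0.839, 0.0]
ft_force: [-0.6, -0.6, -0.3]
opening: 0.158
```

Emit:
apply_moves --steps '[[[0,0,-0.003,0,0,0],[0,0,-0.005,0,0,0],[0,0,-0.005,0,0,0]]]'

```text
clock: 23.0
eef_pos: [600.4, 124.8, 43.5]
tcp_rot: [0.0, 0.545, 0.839, 0.0]
ft_force: [-3.9, -2.3, 9.4]
opening: 0.158
```

Emit:
apply_moves --steps '[[[0,0,0.001,0,0,0],[0,0,0.001,0,0,0],[0,0,0.001,0,0,0],[0,0,0.001,0,0,0]]]' --grip 0.72

```text
clock: 23.4
eef_pos: [600.3, 124.8, 42.5]
tcp_rot: [-0.0, 0.545, 0.839, -0.0]
ft_force: [0.5, -0.7, 0.6]
opening: 0.286
```

```bash
python3 - <<'E'
from h import *
o=get_obs();print(o['eef_pos'],o['ft_force'],o['opening'],o['clock'])
f=shot('wrist','wrist15'); 
im=cv2.imread('pics/wrist15.png'); cv2.imwrite('pics/c17.png',cv2.resize(im[130:290,190:390],None,fx=4,fy=3.7,interpolation=2))
E
```

```text
[600.30708368 124.80282489  42.48049772] [ 0.49300702 -0.67039212  0.55115542] 0.2855548694094779 23.4
```

View pics/c17.png

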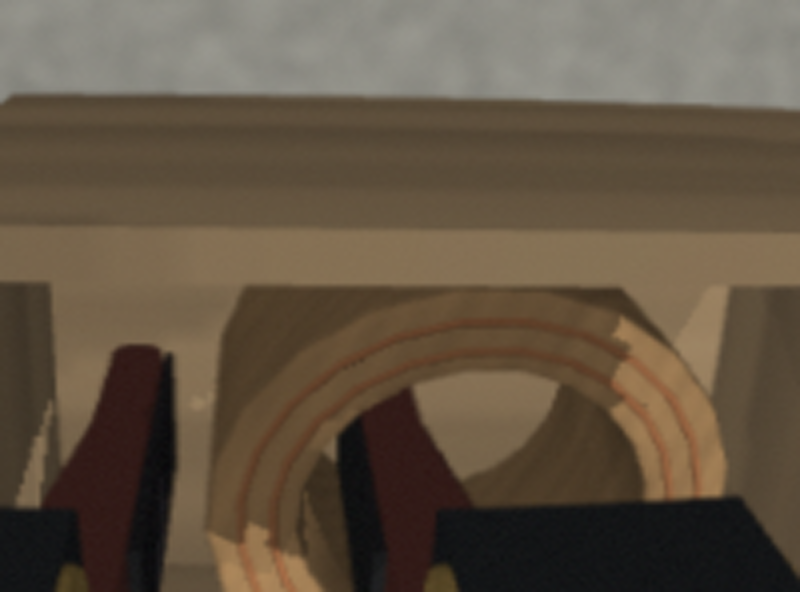

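Emit:
apply_moves --steps '[[[0,0,0.03,0,0,0],[0,0,0.08,0,0,0],[0,0,0.15,0,0,0],[0,0,0.25,0,0,0],[0,0,0.4,0,0,0],[0,0,0.6,0,0,0],[0,0,0.8,0,0,0],[-0.05,-0.05,0.9,0,0,0],[-0.2,-0.2,0.95,0,0,0],[-0.35,-0.35,0.95,0,0,0],[-0.5,-0.5,0.95,0,0,0],[-0.5,-0.7,0.95,0,0,0],[-0.5,-0.7,0.95,0,0,0],[-0.5,-0.7,0.95,0,0,0]]]'

```text
clock: 24.85
eef_pos: [500.5, -15.9, 234.1]
tcp_rot: [0.001, 0.546, 0.838, 0.001]
ft_force: [0.0, 0.0, -0.9]
opening: 0.283
```

```bash
python3 - <<'E'
from h import *
o=get_obs();print(o['eef_pos'],o['ft_force'],o['opening'],o['clock'])
f=shot('side','side16');g=shot('scene','scene16');
a=cv2.imread('pics/side16.png')[90:320,180:420];b=cv2.imread('pics/scene16.png')[120:300,120:450]
cv2.imwrite('pics/c18.png',np.vstack([cv2.resize(b,(600,300)),cv2.resize(a,(313,300),) if 0 else cv2.copyMakeBorder(cv2.resize(a,(313,300)),0,0,0,287,0)]))
cv2.imwrite('pics/c19.png',cv2.resize(cv2.imread('pics/side16.png')[110:210,210:350],None,fx=5,fy=5,interpolation=2))
P=world(f)
m=np.isfinite(P[...,2])&(P[...,2]>85)&(P[...,2]<105)&(P[...,1]<-240)&(P[...,1]>-350)&(P[...,0]>400)&(P[...,0]<660)
k,l,s,c=cv2.connectedComponentsWithStats(m.astype(np.uint8))
for i in range(1,k):
    if s[i,4]>40: print('post',c[i],P[l==i].mean(0))
E
```

```text
[500.54540568 -15.90850431 234.06313688] [ 0.00880137  0.01453637 -0.85135417] 0.2833561324879443 24.85
post [353.93717277 248.78010471] [ 599.20435519 -285.44053583   92.78500781]
post [297.32627119 274.94067797] [ 446.12016855 -322.36086587   92.98478645]
```

View pics/c18.png

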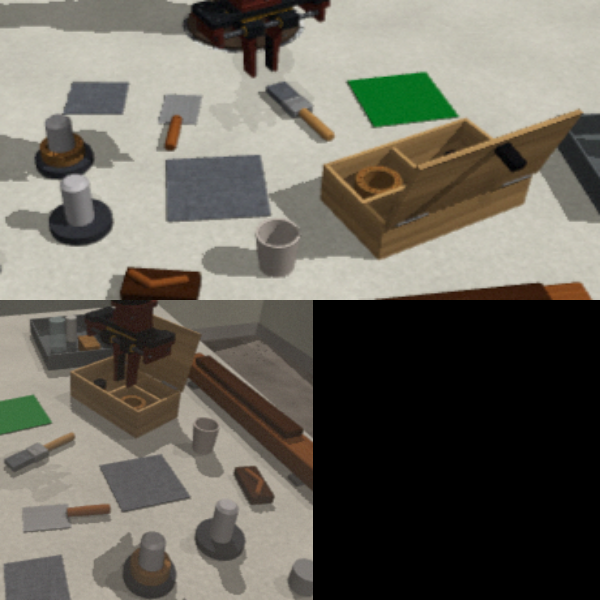

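View pics/c19.png

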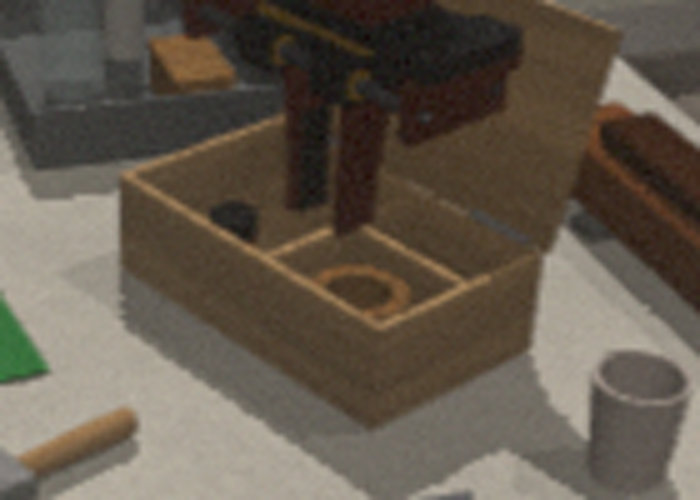

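```bash
python3 - <<'E'
from h import *
np.set_printoptions(precision=1,suppress=True)
for n in('side16','scene16'):
    f=dict(np.load(n+'.npz'));P=world(f);h=cv2.cvtColor(f['frame'],cv2.COLOR_RGB2HSV)
    d=np.hypot(P[...,0]-589.3,P[...,1]-149.4)
    m=(d<34)&(d>22)&(P[...,2]>40)&(P[...,2]<66); q=P[m]
    A=np.c_[q[:,:2]-[589.3,149.4],np.ones(len(q))]; s=np.linalg.lstsq(A,q[:,2],rcond=None)[0]; print(n,len(q),np.median(q[:,2]),'plane',s[2],'tilt',s[:2].round(3))
print(order.job_done())
E
```

```text
side16 80 53.89496621541963 plane 52.333575437816506 tilt [ 0.  -0.1]
scene16 215 51.63831067601711 plane 50.6950204947452 tilt [0. 0.]
the job is handed in; nothing more can be done
None
```

I did the job in the order asked and handed it in at about 25 s of the 67 s allowed. The tool reports no verdict, so what follows rests on my own checks.

- **Lid:** I lifted it by the tab to about 1.5 rad and let go. It swung open by itself and still stood open, leaning back, in the last pictures.
- **Tall roll off its stand:** It came straight up with almost no sideways force. The side camera put both posts within 0.5 mm of their positions before the lift. The short roll is still on its post.
- **Pad:** I set the roll down flat on the large grey pad, let go and lifted clear. I then gripped it again by the wall, with one finger inside the bore.
- **Into the case:** I lowered it until it touched the floor of the roll compartment, at about 9 N, then opened the fingers and pulled them straight out.

**Last checks:**
- Both outside cameras show the roll inside the compartment. Its top measured 53.9 mm (side) and 51.6 mm (scene); 54 mm is expected. The scene camera had already read about 2 mm low.
- The plane fit on the scene camera showed no tilt. The side camera fit gave about 0.1, from only 80 noisy pixels, and I put that down to noise because the pictures show the roll flat.
- The gripper was well clear, with near-zero force.

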